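# Release the push-latched wax cassette and lay out the wax block

### The job

Press the front edge of the blue cassette lid gently down until its push latch trips at the end of its travel, then get clear at once so that the lid springs up fully by itself without being touched on its way. Take the green wax block out of the open cassette and set it down softly, flat in the white tray, leaving the other things on the bench where they stand.

Things in the scene. Friction and masses are not known exactly. Their poses are not given: they have to be found in the camera images.
- cassette: grey storage cassette, fixed to the bench, 160 (x) x 130 (y) x 51 mm high; origin at the centre of its underside, its -x side is the front (press strip), its +x side the hinge. Side walls 6 mm thick, 51 mm high; front wall 30 mm high; floor 6 mm above the bench. Free inside: x -60 to +74 mm, y -59 to +59 mm.
- press_strip (a point): centre of the ribbed black rubber press strip (14 x 60 mm) on top of the lid, 11 mm behind the lid's free front edge, 51 mm above the bench when closed; x points toward the hinge, z out of the lid. To push: straight down here. Too shallow a push leaves the lid latched (it comes back up and can be pressed again); after tripping, the lid follows the finger up and goes on opening.
- lid_front (a point): middle of the lid's top front edge. Felt when pushed down at the strip: a soft spring and catch (2 to 4 N), and 1 mm after the latch trips a hard stop. The depth of that stop is set differently each time and cannot be seen: 3 to 11 mm below the closed height, so it must be felt. More than 15 N on the lid breaks the latch. Let go within a second or so, or the catch may return.
- lid (a joint): angle of the lid about its hinge, rad: 0 closed and latched, negative while pressed in (to -0.09), positive as it opens; sprung and damped, it takes about 3 s to reach its stop at 1.9 (leaning back past upright), and stays there. The lid is 157 mm long (blue frame 6 mm thick with a clear window), 116 mm wide, and swings up between the side walls.
- lid_hinge (a point): the hinge axis of the lid (along the cassette's y), 78 mm behind the cassette's centre and 47 mm above the bench
- block_center (a point): centre of the green wax block, 42 (x) x 55 (y) x 24 mm high, about 60 g, lying flat and loose on the cassette's floor (its centre then 18 mm above the bench); x and y along its sides, z up. Best gripped across its 42 mm.
- tray_floor (a point): centre of the inner floor of the white tray (loose, outside 100 (x) x 160 (y) x 22 mm high, walls 2 mm, floor 2 mm above the bench); x along its short side, y along its long side
- wax_tube: upright blue wax tube, 28 mm diameter, 60 mm high, loose bystander; origin at the centre of its underside
- tape_roll: roll of tan tape lying flat, 73 mm diameter, 18 mm high, loose bystander; origin at the centre of its underside
- ring_wax: small green carved ring of wax, 24 x 28 x 8 mm, loose bystander; origin at the centre of its underside

How it is judged:
On the way, in this order (a step that is already met when the one before it is completed fails the run):
1. the lid has sprung fully open, with the block still in the cassette (value of joint lid above 1.7 rad and horizontal distance between block_center and cassette below 0.06 m), for 0.2 s.
2. the block has been lifted out (height (world z) of block_center above 0.06 m), for 0.1 s.
At the end, for the whole second after the job is handed in: The lid stands open (beyond 1.7 rad) and the block lies at rest, released, upright and flat (within 0.1 rad) on the floor of the white tray, its centre within 30 mm (tray x) and 60 mm (tray y) of the tray's centre (value of joint lid above 1.7 rad and x of block_center in the frame of tray_floor between -0.03 and 0.03 m and y of block_center in the frame of tray_floor between -0.06 and 0.06 m and z of block_center in the frame of tray_floor between 0.009 and 0.015 m and angle between block_center's own z axis and vertical below 0.1 rad and linear speed of wax_block below 0.02 m/s); the robot touches nothing.
It fails at once if more than 15 N on the lid (contact force between any of the fingers, the arm and lid above 15 N).
It fails at once if the lid is touched while it swings open (between 0.4 and 1.5 rad) (value of joint lid between 0.4 and 1.5 rad and contact force between any of the fingers, the arm and lid above 0.5 N).
It fails at once if the block is dropped or slammed down (faster than 0.7 m/s near the bench) (height (world z) of block_center below 0.04 m and linear speed of wax_block above 0.7 m/s).
It fails at once if a bystander is moved by more than 30 mm (distance of any of wax_tube, tape_roll, ring_wax from where it was at the start of the episode above 0.03 m).
It also fails if it takes over 48 s, if anything falls off the work surface, if the arm or the gripper's body presses on something with over 40 N, if the wrist force passes 120 N, or if a joint passes its speed limit or range.

### The arm

A 7-joint arm with a two-finger parallel gripper is mounted at the origin on a cart in front of the work surface, level with it; the furniture and walls round the work are solid. World frame = base frame: x ahead of the robot, y to its left, z up, the work surface at z = 0. Lengths are in m, angles in rad, forces in N, time in s.
With the tool pointing down it reaches from about 0.4 to 0.85 m from the base axis. Payload 10.4 kg.
Tool frame: the origin (TCP) lies on the centre line of the jaws, within the pads' length; the fingertips stand r.finger_overhang ahead of it and the grasp point (between the pads) lies 5 mm behind it (r.finger_overhang is the distance from the TCP to the fingertips, in m); z points along the fingers, y is the line along which they close (so a half turn about z gives the same grasp; the last joint's range is limited). The gripper opens to 87 mm and grips with 3 to 60 N. Pads are 19 mm wide; open, the fingers measure 117 mm over their backs; the gripper's body (75 mm by 190 mm) begins 51 mm behind the grasp point.
Start: joints at [1.101, 0.332, -0.065, 1.46, 0.022, 1.35, -0.088], TCP at [0.27, -0.564, 0.198] pointing down, gripper open.
Joint ranges: [-2.6, 2.6], [-0.5, 2.12], [-1.47, 1.34], [0.16, 2.42], [-1.27, 4.41], [0.06, 2.06], [-2.6, 2.6]. Speed limits (rad/s): [2.22, 2.22, 2.79, 2.79, 3.14, 3.14, 3.14].

### API

Orientations are given as a unit quaternion [x, y, z, w].
In Python, from bench import read_state, viewer, r gives the robot as it stands.
- The arm moves only by the tool carry_out, never from a script. Its argument "moves" is a list of rows, each a list of 6 numbers: the shift along the tool's x, y, z in units of 40 mm (1.0 is 40 mm), then the turn, a rotation vector about the tool's x, y, z in units of 8 degrees (1.0 is 8 degrees). A call has 1 to 20 rows; each row shifts and turns the commanded pose from where the row before left it, along the tool's axes as they then stand; what a row does not reach is not made up. A row lasts 1/8 s, in which the tool goes at most 62.5 mm and 10.7 degrees, less where a joint would pass 70% of its speed; a pose out of reach is approached as far as the arm can. A call is refused whole if a number of a shift passes 1 or a number of a turn 1, either way. A call with a gripper value outside its range is refused whole. "fingers" is the finger opening in mm, from 0 to 87, set as the call begins (left out, the last holds). The fingers move at their own pace and stop on an object; "force" is the grip in N (left out, the last holds). Time passes only in rows, so rows that do not move let the fingers close. It gives the time, the measured TCP pose, the force, the opening and the grip force at its end, in the units of the state.
- read_state(): the state, without advancing time (a new reading comes with each control period).
- viewer.camera(name): name is "side" or "top" or "wrist"; returns a dict with "pixels" (384x512x3 uint8, red, green, blue), "range_z" (384x512 float32, m along the optical axis (not along the pixel's ray), 0 where there is no reading), "fx", "fy", "cx", "cy" (pixels), "xyz" and "orientation" of the camera in the world. Camera axes: x right, y down, z forward; pixel columns grow to the right and rows downward; lengths in m; the calibration is good to about 2 mm. A picture is of the moment at which its call begins.
- r.close_job(): hands the job in; it is judged then, once.
The state is a dict: "time": time; "joint_positions": joint angles; "joint_vel": joint speeds; "joint_torque": joint torques, N m; "ee_pos": TCP position; "eef_rot": TCP orientation; "ft_force": force on the tool from outside, world axes, zero at the start; "torque": the same for the moment, N m; "width": finger opening in m; "grip_force": force on a finger pad.
Only numpy, scipy, OpenCV 4.12 (cv2) and the standard library are available. Lean on these libraries where they do the work, as an engineer would, in place of code of your own. Each camera call takes 0.05 s, during which the arm holds its last target. There are 200 camera calls.

## Working session

There is one attempt and no reset: what is moved stays moved. The work goes in short steps, Python scripts to look and compute and a tool call to move; the robot and the scene stay as the last step left them, time stands still between calls to the robot, and variables do not carry over. Pictures are saved under pics/ and viewed, at most 10 in all, crops included, and the job is handed in when it is done.

Besides the shell and the picture viewer there is one more tool, called as name(argument=value, ...) on one line, values as JSON. carry_out: Moves the arm, as the interface text tells. Its arguments: {"type":"object","properties":{"moves":{"type":"array","items":{"type":"array","items":{"type":"number"}}},"fingers":{"type":"number"},"force":{"type":"number"}},"required":["moves"]}

```bash
ls; mkdir -p pics
cat > h.py <<'E'
import numpy as np, cv2
from scipy.spatial.transform import Rotation as R
from bench import read_state, viewer, r
def cam(n):
    c=viewer.camera(n); c['R']=R.from_quat(c['orientation']).as_matrix(); return c
def cloud(c):
    v,u=np.mgrid[:384,:512]; z=c['range_z']
    p=np.stack([(u-c['cx'])/c['fx']*z,(v-c['cy'])/c['fy']*z,z],-1)
    return p@c['R'].T+np.array(c['xyz'])
def ray(c,u,v,h):
    d=c['R']@np.array([(u-c['cx'])/c['fx'],(v-c['cy'])/c['fy'],1]); o=np.array(c['xyz'])
    return o+d*(h-o[2])/d[2]
E
python3 - <<'E'
from h import *
t=cam('top');s=cam('side')
cv2.imwrite('pics/a.png',cv2.cvtColor(t['pixels'],4)); cv2.imwrite('pics/b.png',cv2.cvtColor(s['pixels'],4))
np.save('top.npy',t,allow_pickle=True);np.save('side.npy',s,allow_pickle=True)
print(read_state(),r.finger_overhang,t['xyz'],s['xyz'])
E
```

```text
pics
{'time': 0.1, 'joint_positions': array([ 1.10142098,  0.33278052, -0.06472325,  1.46086917,  0.02160844,
        1.34992152, -0.0885115 ]), 'joint_vel': array([-6.34575038e-04, -1.06544573e-03,  1.49428950e-05, -3.03149722e-03,
       -1.22991710e-03,  1.42283877e-03, -1.05249283e-04]), 'joint_torque': array([ 7.25065784e-04, -6.24547291e+01,  2.42356810e-02, -3.90718603e+01,
       -6.13582903e-02,  3.65581072e-02,  5.11090093e-05]), 'ee_pos': array([ 0.2698726 , -0.56329787,  0.19704552]), 'eef_rot': array([ 9.75148837e-01,  2.21549847e-01, -1.71519804e-04, -6.17936973e-04]), 'ft_force': array([-0.23193359,  0.07726683,  0.23052863]), 'torque': array([0.04661952, 0.01136805, 0.01591995]), 'grip_force': 0.0, 'width': 0.08716830796798918} 0.014 [0.46556674 0.02981957 1.26160751] [ 0.18810906 -0.27723072  0.81151632]
```

View pics/a.png

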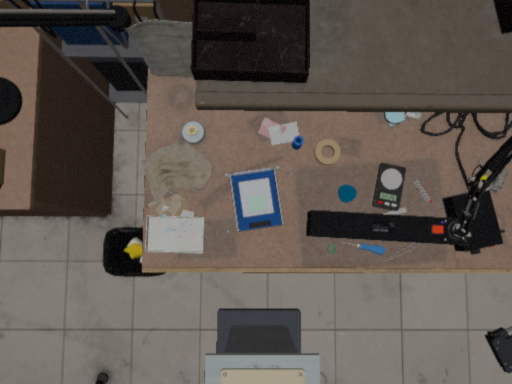

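View pics/b.png

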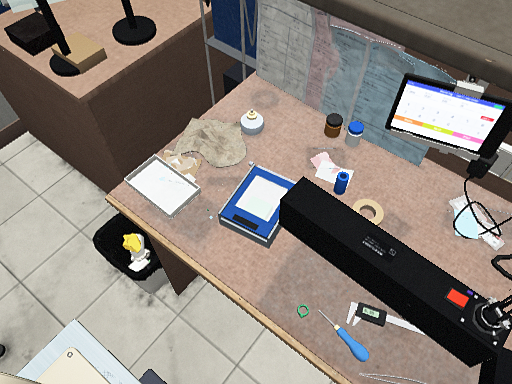

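The top view shows the cassette at about (257,200) with its press strip at (260,224), and the tray at (175,234). The tube is at (297,142), the tape at (327,151) and the ring at (332,249). A long black bar begins near (307,225).

```bash
cat > m.py <<'E'
from h import *
for n in ('top','side'):
    c=np.load(n+'.npy',allow_pickle=True).item(); P=cloud(c); hsv=cv2.cvtColor(c['pixels'],cv2.COLOR_RGB2HSV)
    print(n,'fx',c['fx'],c['cx'],c['cy'],'bench z',np.median(P[...,2][(abs(P[...,2])<.03)]))
    blue=(cv2.inRange(hsv,(100,140,60),(125,255,255)))
    dark=(hsv[...,2]<75).astype(np.uint8)*255
    white=((hsv[...,2]>175)&(hsv[...,1]<40)).astype(np.uint8)*255
    tan=cv2.inRange(hsv,(12,60,150),(25,160,255)); green=cv2.inRange(hsv,(45,80,60),(85,255,255))
    for k,m,h in(('blue',blue,.051),('dark',dark,.051),('white',white,.02),('tan',tan,.018),('green',green,.008)):
        m=m&((P[...,2]>-.02)&(P[...,2]<.3)&(P[...,0]>.1)&(P[...,0]<.75)).astype(np.uint8)*255
        for q in cv2.findContours(m,0,2)[0]:
            if cv2.contourArea(q)<25: continue
            (u,v),_,_=cv2.minAreaRect(q)
            mm=np.zeros_like(m);cv2.drawContours(mm,[q],-1,255,-1); Z=P[...,2][mm>0]
            b=cv2.boxPoints(cv2.minAreaRect(np.array([ray(c,*p[0].astype(float),h)[:2]*1000 for p in q],np.float32)))
            print(k,round(u),round(v),cv2.contourArea(q),'z',np.round(np.percentile(Z,[10,50,90]),3),'box',b.round().astype(int).tolist(),b.mean(0).round(1))
E
python3 m.py
python3 - <<'E'
from h import *
c=np.load('top.npy',allow_pickle=True).item()
a=cv2.resize(c['pixels'][120:280,130:350],None,fx=3.6,fy=3.6,interpolation=2);cv2.imwrite('pics/c.png',cv2.cvtColor(a,4))
E
```

```text
top fx 443.17350000688714 260.6430137076606 196.7907164280162 bench z 0.0012675478547955477
blue 372 249 107.0 z [0.019 0.023 0.028] box [[430, -327], [450, -329], [457, -263], [438, -261]] [ 443.8 -295.2]
blue 256 200 2050.5 z [0.047 0.05  0.054] box [[492, 67], [510, -46], [658, -23], [641, 90]] [575.4  22. ]
blue 298 142 73.5 z [0.019 0.052 0.063] box [[721, -105], [752, -105], [752, -80], [721, -80]] [736.2 -92.4]
dark 260 224 77.5 z [0.05  0.052 0.055] box [[499, 40], [507, -18], [520, -16], [511, 42]] [509.5  11.9]
dark 389 187 1133.0 z [0.013 0.017 0.021] box [[546, -369], [669, -393], [684, -320], [561, -295]] [ 614.7 -344.4]
dark 2 168 115.5 z [0.007 0.017 0.026] box [[602, 719], [603, 708], [711, 715], [710, 726]] [656.6 717. ]
dark 404 227 5761.5 z [0.063 0.286 0.29 ] box [[258, -219], [476, -686], [750, -557], [532, -91]] [ 503.9 -388.1]
dark 33 175 125.0 z [-0.018 -0.012 -0.005] box [[546, 627], [736, 624], [736, 635], [546, 638]] [640.9 631. ]
side fx 401.06346154634014 262.5324425389416 190.3057874749903 bench z 0.0005426510329730183
blue 352 344 352.5 z [0.017 0.022 0
[... 2791 characters left out ...]
694, 1226]] [ 715.7 1168.4]
tan 369 209 267.0 z [0.016 0.018 0.02 ] box [[700, -218], [749, -221], [752, -147], [703, -145]] [ 726.  -182.6]
tan 228 289 1701.0 z [-0.002  0.     0.002] box [[369, 326], [370, -338], [390, -338], [390, 326]] [379.7  -6. ]
tan 193 168 112.0 z [-0.     0.002  0.006] box [[531, 205], [594, 199], [597, 233], [534, 239]] [564.1 219. ]
tan 166 156 31.0 z [-0.     0.002  0.003] box [[535, 293], [559, 292], [559, 311], [536, 312]] [547.1 301.9]
tan 58 52 3106.5 z [-0.001  0.001  0.041] box [[541, 1171], [541, 640], [741, 640], [740, 1171]] [640.6 905.6]
green 303 310 98.0 z [-0.001  0.005  0.009] box [[426, -199], [449, -207], [456, -186], [434, -178]] [ 441.4 -192.4]
```

View pics/c.png

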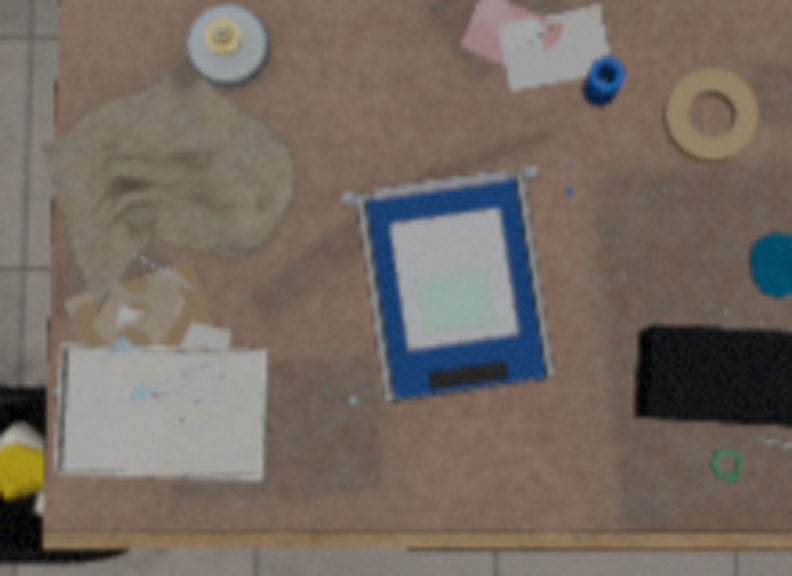

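```bash
cat > m2.py <<'E'
from h import *
w=cam('wrist'); cv2.imwrite('pics/d.png',cv2.cvtColor(w['pixels'],4)); print('wrist',w['xyz'],w['range_z'].min())
for n,roi in (('top',(140,205,212,258)),('side',(110,205,145,225))):
    c=np.load(n+'.npy',allow_pickle=True).item(); P=cloud(c); hsv=cv2.cvtColor(c['pixels'],cv2.COLOR_RGB2HSV)
    bar=(P[...,2]>.08)&(P[...,2]<.5)&(P[...,0]<.62)&(P[...,0]>.05)&(abs(P[...,1])<.8)
    q=P[bar]; print('bar',q.min(0).round(3),q.max(0).round(3),np.percentile(q[:,2],[1,5,25,50]).round(3))
    t=q[q[:,2]>.275]; print(' top',np.percentile(t,[.5,99.5],axis=0).round(3).tolist(), len(t))
    b=cv2.boxPoints(cv2.minAreaRect((t[:,:2]*1000).astype(np.float32)));print(b.round())
    m=((hsv[...,1]<45)&(hsv[...,2]>110)).astype(np.uint8)*255; k=np.zeros_like(m);u0,u1,v0,v1=roi;k[v0:v1,u0:u1]=m[v0:v1,u0:u1]
    k=cv2.morphologyEx(k,cv2.MORPH_OPEN,np.ones((3,3)))
    qs=max(cv2.findContours(k,0,2)[0],key=cv2.contourArea); x,y,ww,hh=cv2.boundingRect(qs)
    b=cv2.boxPoints(cv2.minAreaRect(np.array([ray(c,*p[0].astype(float),.02)[:2]*1000 for p in qs],np.float32)))
    print('tray',x,y,ww,hh,b.round().tolist(),b.mean(0))
    # block through window
    g=cv2.inRange(hsv,(45,18,120),(85,255,255)); 
    g[:, :215]=0; g[:,290:]=0; g[:150]=0; g[240:]=0
    for h in cv2.findContours(g,0,2)[0]:
        if cv2.contourArea(h)>60:
            b=cv2.boxPoints(cv2.minAreaRect(np.array([ray(c,*p[0].astype(float),.03)[:2]*1000 for p in h],np.float32)))
            print('block',b.round().tolist(),b.mean(0))
E
python3 m2.py
```

```text
wrist [ 0.33955417 -0.53083615  0.38305099] 0.0
bar [ 0.197 -0.52   0.204] [ 0.62  -0.094  0.346] [0.217 0.284 0.287 0.289]
 top [[0.206, -0.505, 0.283], [0.617, -0.097, 0.343]] 5831
[[ 176. -111.]
 [ 199. -524.]
 [ 622. -501.]
 [ 599.  -88.]]
tray 145 212 60 42 [[427.0, 168.0], [542.0, 165.0], [545.0, 327.0], [431.0, 329.0]] [486.22525 247.24661]
block [[543.0, 45.0], [551.0, -8.0], [592.0, -1.0], [584.0, 51.0]] [567.4419    21.875666]
bar [ 0.069 -0.448  0.082] [0.62 0.8  0.33] [0.208 0.217 0.26  0.287]
 top [[0.074, -0.445, 0.276], [0.529, -0.004, 0.328]] 10787
[[  60.    3.]
 [ 480. -473.]
 [ 695. -283.]
 [ 275.  193.]]
tray 125 145 76 74 [[414.0, 157.0], [608.0, 153.0], [612.0, 327.0], [418.0, 332.0]] [513.2227  242.19269]
```

View pics/d.png

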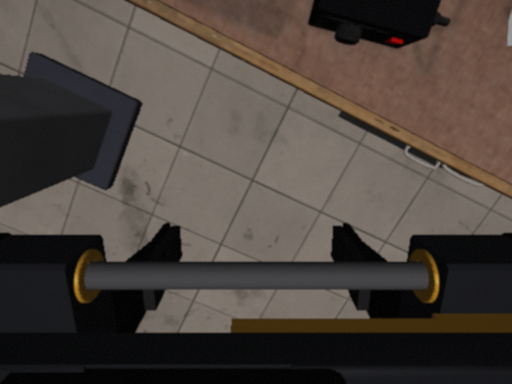

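The wrist view shows the gripper over the floor beside the bench edge, with the end of the black bar in the upper right at (375,20). Next I'll check obstacle heights for the transit path.

```bash
cat >> h.py <<'E'
def go(p,yaw,tilt=0):
    """shift (tool units, current axes) and turn (units) from measured pose to p with tool down, tool x at yaw deg"""
    s=read_state(); A=R.from_quat(s['eef_rot']); B=R.from_euler('z',yaw,degrees=True)*R.from_euler('x',180,degrees=True)
    print('shift',(A.inv().apply(np.array(p)-s['ee_pos'])/.04).round(3),'turn',(np.degrees((A.inv()*B).as_rotvec())/8).round(3),'F',s['ft_force'].round(2),s['ee_pos'].round(4),s['time'])
E
python3 - <<'E'
from h import *
P=np.concatenate([cloud(np.load(n+'.npy',allow_pickle=True).item()).reshape(-1,3) for n in('top','side')])
P=P[(P[:,2]>.07)&(P[:,2]<.9)]
for x in np.arange(.1,.8,.05):
    row=[]
    for y in np.arange(.3,-.75,-.05):
        q=P[(abs(P[:,0]-x-.025)<.025)&(abs(P[:,1]-y+.025)<.025)][:,2]
        row.append('%2d/%2d'%(q.min()*100,q.max()*100) if len(q)>3 else '  .  ')
    print('%.2f'%x,' '.join(row))
go([.509,.012,.36],8.8)
E
```

```text
0.10   .     .     .     .     .     .     .     .     .     .     .     .     .     .     .     .     .     .     .     .     .  
0.15   .     .     .     .     .     .     .     .     .     .     .   81/81   .     .     .   31/33   .     .     .     .     .  
0.20   .     .     .     .     .     .     .     .     .     .     .     .     .     .     .   29/33 33/33   .     .     .     .  
0.25   .     .     .     .     .     .     .     .     .     .     .     .     .     .     .   29/33 22/33   .     .     .     .  
0.30   .     .     .     .     .     .     .     .     .     .     .     .     .     .     .     .     .     .     .     .     .  
0.35   .     .     .     .     .     .     .     .     .     .     .     .     .     .     .     .     .     .     .     .     .  
0.40   .     .     .     .     .     .     .     .     .     .     .     .     .     .     .     .     .     .     .     .     .  
0.45   .     .     .     .     .     .     .   20/29 20/29 20/29 20/29 20/29 20/29 20/30 20/33   .     .    7/ 7  7/ 7   .     .  
0.50   .     .     .     .     .     .     .   20/29
[... 152 characters left out ...]
.     .     .   29/34 29/34  7/ 7   .    7/ 7   .     .  
0.60   .     .     .     .     .     .     .     .     .     .     .     .     .     .   30/31 27/34 31/34   .     .     .     .  
0.65   .     .     .     .     .     .     .     .     .     .     .     .     .     .     .   31/34 31/34   .     .     .     .  
0.70   .     .     .   45/48 45/48 44/48 44/53 44/53 44/48 44/48 44/48 44/48 45/48 45/48 45/48   .     .     .     .     .     .  
0.75   .     .     .   48/53 48/53 47/53 48/53 47/53 19/48 19/48 47/48 47/48 47/48 47/48 47/48   .     .     .     .     .     .  
shift [ 11.606 -10.394  -4.061] turn [-7.0e-03  2.0e-03  2.1e+00] F [-0.49  0.86  0.35] [ 0.2699 -0.5634  0.1972] 0.15
```

Run:
```python
from h import *
for n in('top','side'):
    P=cloud(np.load(n+'.npy',allow_pickle=True).item()).reshape(-1,3)
    q=P[(P[:,2]>.195)&(P[:,2]<.31)&(P[:,1]>-.3)&(P[:,0]>.4)&(P[:,0]<.62)]
    print(n,len(q),np.percentile(q,[0,1,99,100],axis=0).round(3).tolist())
    e=q[q[:,1]>-.12]; print(np.percentile(e,[0,1,99,100],axis=0).round(3).tolist())
go([.27,-.564,.40],98.8)
go([.509,.012,.40],98.8)
```

```text
top 2607 [[0.467, -0.3, 0.204], [0.469, -0.298, 0.211], [0.532, -0.095, 0.292], [0.535, -0.094, 0.294]]
[[0.476, -0.12, 0.204], [0.476, -0.12, 0.209], [0.534, -0.094, 0.292], [0.535, -0.094, 0.294]]
side 7797 [[0.463, -0.3, 0.199], [0.465, -0.298, 0.208], [0.528, -0.098, 0.29], [0.62, 0.806, 0.291]]
[[0.473, -0.12, 0.199], [0.473, -0.12, 0.207], [0.545, 0.039, 0.289], [0.62, 0.806, 0.29]]
shift [-5.000e-03  1.000e-02 -5.071e+00] turn [-7.00e-03 -4.00e-03 -9.15e+00] F [-0.49  0.86  0.35] [ 0.2699 -0.5634  0.1972] 0.15
shift [ 11.605 -10.395  -5.061] turn [-7.00e-03 -4.00e-03 -9.15e+00] F [-0.49  0.86  0.35] [ 0.2699 -0.5634  0.1972] 0.15
```

carry_out(moves=[[0,0,-1,0,0,-1],[0,0,-1,0,0,-1],[0,0,-1,0,0,-1],[0,0,-1,0,0,-1],[0,0,-1,0,0,-1],[0,0,0,0,0,-1],[0,0,0,0,0,-1],[0,0,0,0,0,-1],[0,0,0,0,0,-1.15],[0,0,0,0,0,0]], fingers=0, force=15)

```text
out of range
```

carry_out(moves=[[0,0,-1,0,0,-1],[0,0,-1,0,0,-1],[0,0,-1,0,0,-1],[0,0,-1,0,0,-1],[0,0,-1,0,0,-1],[0,0,0,0,0,-1],[0,0,0,0,0,-1],[0,0,0,0,0,-1],[0,0,0,0,0,-1],[0,0,0,0,0,-0.15]], fingers=0, force=15)

```text
time: 1.4
ee_pos: [0.27, -0.5636, 0.3974]
eef_rot: [0.651, 0.759, 0.0, -0.0]
ft_force: [0.1, -0.0, -0.5]
width: 0.002
grip_force: 0.0
```

Run:
```python
from h import *
go([.509,.012,.40],98.8); print(read_state()['joint_positions'].round(2))
```

```text
shift [13.306  8.109 -0.058] turn [-0.001 -0.004  0.001] F [ 0.07 -0.02 -0.52] [ 0.27   -0.5636  0.3974] 1.4
[ 1.2   0.33 -0.21  1.05  0.07  1.76  1.16]
```

carry_out(moves=[[0.95,0.58,0,0,0,0],[0.95,0.58,0,0,0,0],[0.95,0.58,0,0,0,0],[0.95,0.58,0,0,0,0],[0.95,0.58,0,0,0,0],[0.95,0.58,0,0,0,0],[0.95,0.58,0,0,0,0],[0.95,0.58,0,0,0,0],[0.95,0.58,0,0,0,0],[0.95,0.58,0,0,0,0],[0.95,0.58,0,0,0,0],[0.95,0.58,0,0,0,0],[0.95,0.58,0,0,0,0],[0.95,0.57,0,0,0,0],[0,0,0,0,0,0]])

```text
time: 3.28
ee_pos: [0.5095, 0.0154, 0.3975]
eef_rot: [0.65, 0.76, 0.0, -0.001]
ft_force: [-0.0, -0.7, 0.3]
width: 0.0006
grip_force: 0.0
```

Run:
```python
from h import *
go([.509,.012,.075],98.8); print(read_state()['joint_positions'].round(2))
w=cam('wrist'); cv2.imwrite('pics/e.png',cv2.cvtColor(w['pixels'],4)); P=cloud(w)
hsv=cv2.cvtColor(w['pixels'],cv2.COLOR_RGB2HSV)
m=(hsv[...,2]<70)&(P[...,2]>.04)&(P[...,2]<.06); v,u=np.nonzero(m); print(m.sum(),u.mean() if len(u) else 0,v.mean() if len(v) else 0,P[m].mean(0))
q=(P[m][:,:2]*1000).astype(np.float32)
if len(q)>20: print(cv2.minAreaRect(q))
```

```text
shift [-0.095 -0.024  8.063] turn [-0.    -0.011  0.024] F [-0.03 -0.66  0.27] [0.5095 0.0154 0.3975] 3.275
[ 0.58  0.11 -0.77  1.35  0.07  1.72 -0.01]
1514 385.2886393659181 181.93064729194188 [ 0.75408397 -0.01143256  0.05109169]
((500.3970947265625, -35.841552734375), (348.5421447753906, 869.8557739257812), 88.95104217529297)
```

View pics/e.png

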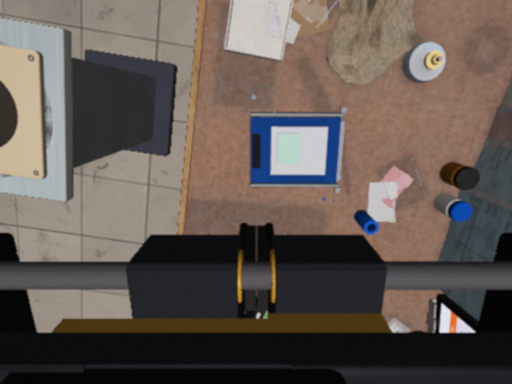

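The wrist view shows the cassette at about (297,150), its strip at (256,150), the block through the window at (289,148), and the tray at (262,25) at the top.

Run:
```python
from h import *
w=cam('wrist'); P=cloud(w); hsv=cv2.cvtColor(w['pixels'],cv2.COLOR_RGB2HSV)
def box(m,h,roi):
    k=np.zeros_like(m);u0,u1,v0,v1=roi;k[v0:v1,u0:u1]=m[v0:v1,u0:u1]
    q=max(cv2.findContours(k,0,2)[0],key=cv2.contourArea)
    b=cv2.minAreaRect(np.array([ray(w,*p[0].astype(float),h)[:2]*1000 for p in q],np.float32)); print(b)
box((hsv[...,2]<60).astype(np.uint8)*255,.051,(251,263,125,175))
box(cv2.inRange(hsv,(45,18,120),(85,255,255)),.03,(265,310,120,175))
box(cv2.inRange(hsv,(100,140,60),(125,255,255)),.051,(248,345,108,190))
box(((hsv[...,1]<45)&(hsv[...,2]>110)).astype(np.uint8)*255,.02,(220,298,0,70))
```

```text
((509.6904296875, 9.653581619262695), (10.577054977416992, 55.6943359375), 8.751290321350098)
((567.3045043945312, 19.97705841064453), (41.59423828125, 52.226165771484375), 8.755136489868164)
((576.7827758789062, 20.399707794189453), (150.20074462890625, 114.73947143554688), 8.74937629699707)
((488.99163818359375, 209.3199462890625), (89.64940643310547, 117.42646789550781), 88.7918930053711)
```

carry_out(moves=[[-0.1,-0.02,1,0,0,0],[0,0,1,0,0,0],[0,0,1,0,0,0],[0,0,1,0,0,0],[0,0,1,0,0,0],[0,0,1,0,0,0],[0,0,1,0,0,0],[0,0,0.8,0,0,0],[0,0,0.3,0,0,0],[0,0,0.05,0,0,0],[0,0,0,0,0,0]])

```text
time: 4.75
ee_pos: [0.5099, 0.0073, 0.0729]
eef_rot: [0.651, 0.759, 0.0, 0.001]
ft_force: [-0.0, -0.3, -0.6]
width: 0.0004
grip_force: 0.0
```

Run:
```python
from h import *
go([.509,.011,.065],98.8)
```

```text
shift [ 0.095 -0.008  0.197] turn [ 0.011  0.004 -0.006] F [-0.04 -0.28 -0.62] [0.5099 0.0073 0.0729] 4.75
```

carry_out(moves=[[0.05,0,0.05,0,0,0],[0.04,0,0.05,0,0,0],[0,0,0.03,0,0,0],[0,0,0,0,0,0]])

```text
time: 5.25
ee_pos: [0.5085, 0.0112, 0.0665]
eef_rot: [0.651, 0.759, -0.0, -0.0]
ft_force: [0.9, -0.7, 0.3]
width: 0.0002
grip_force: 0.0
```

carry_out(moves=[[0,0,0.03,0,0,0],[0,0,0,0,0,0]])

```text
time: 5.5
ee_pos: [0.5085, 0.0112, 0.0652]
eef_rot: [0.651, 0.759, -0.0, -0.0]
ft_force: [-0.3, -0.9, 0.4]
width: 0.0006
grip_force: 0.0
```

carry_out(moves=[[0,0,0.03,0,0,0],[0,0,0,0,0,0]])

```text
time: 5.75
ee_pos: [0.5085, 0.0112, 0.064]
eef_rot: [0.651, 0.759, -0.0, -0.0]
ft_force: [0.0, 0.0, -0.8]
width: 0.0003
grip_force: 0.0
```

carry_out(moves=[[0,0,0.025,0,0,0],[0,0,0,0,0,0]])

```text
time: 6.0
ee_pos: [0.5085, 0.0112, 0.0631]
eef_rot: [0.651, 0.759, -0.0, 0.0]
ft_force: [0.3, 0.1, 0.1]
width: 0.0005
grip_force: 0.0
```

carry_out(moves=[[0,0,0.025,0,0,0],[0,0,0,0,0,0]])

```text
time: 6.25
ee_pos: [0.5085, 0.0112, 0.0621]
eef_rot: [0.651, 0.759, -0.0, -0.0]
ft_force: [0.1, -0.1, -0.1]
width: 0.0007
grip_force: 0.0
```

carry_out(moves=[[0,0,0.025,0,0,0],[0,0,0,0,0,0]])

```text
time: 6.5
ee_pos: [0.5085, 0.0112, 0.0611]
eef_rot: [0.651, 0.759, -0.0, -0.0]
ft_force: [0.6, -0.4, 0.6]
width: 0.0007
grip_force: 0.0
```

carry_out(moves=[[0,0,0.025,0,0,0],[0,0,0,0,0,0]])

```text
time: 6.75
ee_pos: [0.5085, 0.0112, 0.0601]
eef_rot: [0.651, 0.759, -0.0, -0.0]
ft_force: [-0.4, 1.2, 0.2]
width: 0.0003
grip_force: 0.0
```

Run:
```python
from h import *
s=cam('side'); cv2.imwrite('pics/f.png',cv2.cvtColor(cv2.resize(s['pixels'][110:270,150:350],None,fx=4,fy=3.75,interpolation=2),4))
f=[];
for i in range(1): f.append(read_state()['ft_force'])
print(f)
```

```text
[array([ 0.62259462, -0.14885667, -1.17424003])]
```

View pics/f.png

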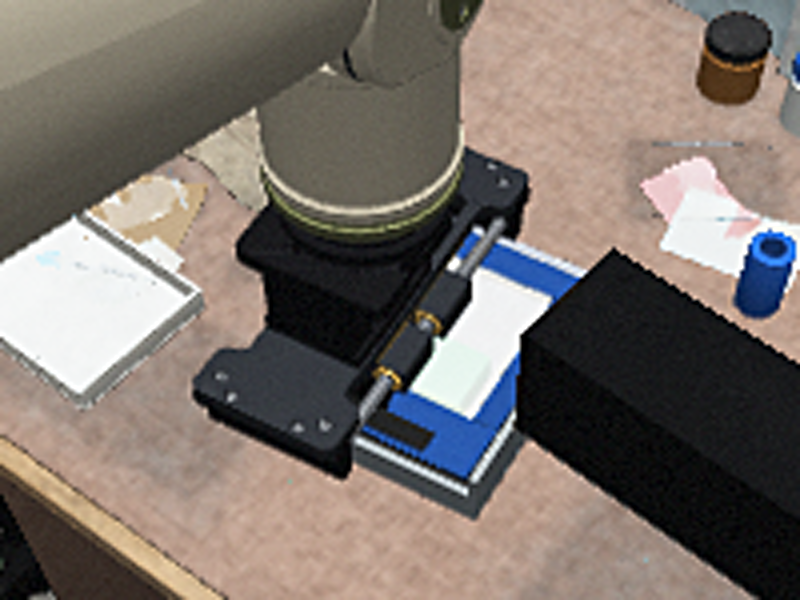

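The side view shows the gripper just above the lid, with the strip visible in the crop at (400,430). Depth data will tell whether the lid is already pressed.

```bash
cat > lid.py <<'E'
from h import *
import sys
s=cam('side'); P=cloud(s); P0=cloud(np.load('side.npy',allow_pickle=True).item())
hsv=cv2.cvtColor(s['pixels'],cv2.COLOR_RGB2HSV); b=cv2.inRange(hsv,(100,140,40),(125,255,255))>0
for x in np.arange(.49,.62,.02):
    f=lambda Q:Q[...,2][b&(abs(Q[...,0]-x)<.01)&(abs(Q[...,1])<.05)]
    a,c=f(P),P0[...,2][b&(abs(P0[...,0]-x)<.01)&(abs(P0[...,1])<.05)]
    if len(a)>3 and len(c)>3: print(x.round(2),len(a),np.median(a).round(4),np.median(c).round(4))
print(read_state()['ft_force'].round(2),read_state()['ee_pos'].round(4))
E
python3 lid.py
```

```text
0.49 9 0.0519 0.0502
0.51 137 0.0503 0.0502
0.53 193 0.0507 0.0506
0.55 56 0.051 0.0502
0.57 44 0.0507 0.0503
0.59 10 0.0509 0.0497
[-0.55  0.26  0.47] [0.5086 0.0112 0.0601]
```

carry_out(moves=[[0,0,0.025,0,0,0],[0,0,0,0,0,0]])

```text
time: 7.1
ee_pos: [0.5085, 0.0112, 0.059]
eef_rot: [0.651, 0.759, -0.0, -0.0]
ft_force: [1.2, 0.5, 1.0]
width: 0.0006
grip_force: 0.0
```

carry_out(moves=[[0,0,0.025,0,0,0],[0,0,0,0,0,0]])

```text
time: 7.35
ee_pos: [0.5085, 0.0112, 0.058]
eef_rot: [0.651, 0.759, -0.0, -0.0]
ft_force: [-0.3, 0.4, -0.9]
width: 0.0007
grip_force: 0.0
```

```bash
python3 lid.py
```

```text
0.49 8 0.0508 0.0509
0.51 136 0.0504 0.0502
0.53 190 0.0507 0.0506
0.55 57 0.0505 0.0502
0.57 44 0.0503 0.0503
0.59 8 0.0506 0.0497
[-0.18  0.06 -1.48] [0.5085 0.0112 0.0581]
```

Run:
```python
from h import *
w=cam('wrist'); cv2.imwrite('pics/g.png',cv2.cvtColor(w['pixels'],4)); P=cloud(w)
A=R.from_quat(read_state()['eef_rot'])
q=A.inv().apply((P-read_state()['ee_pos']).reshape(-1,3)).reshape(P.shape)
for v in range(150,300,6): print(v,[tuple((q[v,u]*1000).round().astype(int).tolist()) for u in (244,256,270)])
```

```text
150 [(47, -8, 9), (47, 0, 9), (47, 9, 10)]
156 [(43, -8, 10), (43, 0, 9), (43, 9, 9)]
162 [(39, -8, 9), (39, 0, 8), (39, 9, 9)]
168 [(35, -8, 11), (35, 0, 9), (35, 9, 8)]
174 [(31, -8, 10), (31, 0, 9), (31, 9, 10)]
180 [(27, -8, 11), (27, 0, 9), (27, 9, 8)]
186 [(23, -8, 9), (24, 0, 7), (23, 9, 9)]
192 [(19, -8, 9), (19, 0, 7), (19, 9, 9)]
198 [(15, -8, 9), (15, 0, 8), (15, 9, 9)]
204 [(10, -8, 10), (11, 0, 7), (11, 9, 9)]
210 [(6, -8, 9), (7, 0, 8), (6, 9, 10)]
216 [(1, -8, 10), (2, 0, 8), (2, 9, 9)]
222 [(-3, -9, 10), (-2, 0, 7), (-2, 9, 9)]
228 [(10, -7, -31), (9, 0, -29), (10, 7, -30)]
234 [(11, -7, -40), (9, 0, -36), (10, 7, -39)]
240 [(11, -6, -47), (8, 0, -42), (10, 7, -46)]
246 [(10, -6, -52), (7, 0, -47), (10, 6, -52)]
252 [(11, -6, -59), (4, 0, -47), (10, 6, -59)]
258 [(10, -6, -64), (2, 0, -49), (31, 4, -102)]
264 [(32, -4, -108), (32, 0, -108), (32, 4, -108)]
270 [(32, -4, -111), (32, 0, -110), (31, 4, -109)]
276 [(30, -4, -111), (30, 0, -111), (30, 4, -111)]
282 [(29, -4, -112), (29, 0, -112), (29, 4, -111)]
288 [(26, -4, -111), (26, 0, -111), (26, 4, -111)]
294 [(3, -5, -81), (-9, 0, -63), (8, 5, -88)]
```

View pics/g.png

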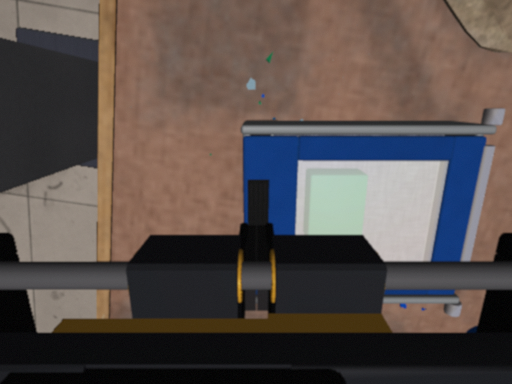

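The wrist view shows the strip at (258,200) unobstructed right up to the finger at (257,228). The fingertips have clearly not reached the lid yet, so I'll keep feeling downward.

carry_out(moves=[[0,0,0.025,0,0,0],[0,0,0.025,0,0,0],[0,0,0,0,0,0]])

```text
time: 7.82
ee_pos: [0.5085, 0.0112, 0.056]
eef_rot: [0.651, 0.759, -0.0, -0.0]
ft_force: [-0.6, -0.7, -0.2]
width: 0.0003
grip_force: 0.0
```

```bash
cat > lw.py <<'E'
from h import *
w=cam('wrist'); P=cloud(w); s=read_state(); A=R.from_quat(s['eef_rot'])
q=A.inv().apply((P-s['ee_pos']).reshape(-1,3)).reshape(P.shape); m=(q[...,2]>-25)&(q[...,2]<.06)
m=(q[...,2]>-.03)&(q[...,2]<.06)
k=m&(abs(q[...,1])<.006)&(q[...,0]<.03)&(q[...,0]>-.02); print('strip z',np.median(P[k][:,2]).round(4),'below tcp',np.median(q[k][:,2]).round(4),k.sum())
print(s['ft_force'].round(2),s['ee_pos'].round(4),s['time'])
E
python3 lw.py; python3 lid.py
```

```text
strip z 0.0503 below tcp 0.0058 973
[ 0.61 -0.31  0.09] [0.5085 0.0112 0.0561] 7.875
0.49 11 0.0503 0.0509
0.51 131 0.0506 0.0502
0.53 186 0.0505 0.0506
0.55 61 0.0505 0.0501
0.57 42 0.0507 0.0503
0.59 9 0.0508 0.0497
[ 0.84 -0.61  0.98] [0.5086 0.0112 0.0562]
```

carry_out(moves=[[0,0,0.025,0,0,0],[0,0,0.025,0,0,0],[0,0,0,0,0,0]])

```text
time: 8.3
ee_pos: [0.5085, 0.0112, 0.054]
eef_rot: [0.651, 0.759, -0.0, -0.0]
ft_force: [0.3, -0.7, -0.4]
width: 0.0004
grip_force: 0.0
```

carry_out(moves=[[0,0,0.025,0,0,0],[0,0,0.025,0,0,0],[0,0,0,0,0,0]])

```text
time: 8.68
ee_pos: [0.5085, 0.0112, 0.052]
eef_rot: [0.651, 0.759, -0.0, -0.0]
ft_force: [1.2, -0.0, 0.7]
width: 0.0004
grip_force: 0.0
```

```bash
python3 lw.py; python3 lid.py
```

```text
strip z 0.0503 below tcp 0.0018 960
[ 0.24 -0.75 -0.38] [0.5085 0.0112 0.0521] 8.725
0.49 8 0.0511 0.0511
0.51 132 0.0504 0.0502
0.53 187 0.0507 0.0506
0.55 55 0.0511 0.0502
0.57 46 0.0507 0.0503
0.59 15 0.052 0.0497
[-0.03 -0.06 -0.54] [0.5085 0.0112 0.0521]
```

Run:
```python
from h import *
w=cam('wrist'); P=cloud(w); s=read_state(); A=R.from_quat(s['eef_rot'])
q=A.inv().apply((P-s['ee_pos']).reshape(-1,3)).reshape(P.shape)
print('cam tool',(A.inv().apply(np.array(w['xyz'])-s['ee_pos'])).round(4))
m=(abs(q[...,1])<.03)&(abs(q[...,0])<.03)&(q[...,2]<-.004)&(w['range_z']>0)
f=q[m]; i=np.argsort(-f[:,2])[:12]; print((f[i]*1000).round(1).tolist()); print(np.argwhere(m)[i].tolist())
t=cam('side');P=cloud(t);q=A.inv().apply((P-s['ee_pos']).reshape(-1,3)).reshape(P.shape)
m=(abs(q[...,1])<.03)&(abs(q[...,0])<.03)&(q[...,2]<-.006)&(t['range_z']>0)
f=q[m]; i=np.argsort(-f[:,2])[:400:25]; print((f[i]*1000).round(1).tolist())
```

```text
cam tool [ 0.0766 -0.0003 -0.186 ]
[[9.8, 7.2, -22.8], [8.2, 3.7, -23.3], [10.1, -5.9, -23.5], [10.1, -7.1, -23.5], [10.4, -7.6, -24.1], [8.5, -0.3, -24.1], [10.4, -6.5, -24.1], [10.4, 6.5, -24.1], [10.4, 8.2, -24.2], [10.4, 7.7, -24.2], [10.4, 6.0, -24.2], [8.6, -0.8, -24.3]]
[[223, 269], [226, 263], [223, 246], [223, 244], [223, 243], [226, 256], [223, 245], [223, 268], [223, 271], [223, 270], [223, 267], [226, 255]]
[[-7.2, 2.6, -25.3], [-22.0, 3.7, -108.9], [-27.5, 21.4, -117.7], [-25.1, 6.0, -118.6], [-25.9, 8.6, -119.3], [-23.6, 28.3, -119.8], [-24.0, 15.8, -129.1], [-24.1, 4.2, -133.9], [-21.2, 20.8, -137.4], [-22.8, -26.8, -140.3], [-23.5, -5.8, -146.3], [17.8, -29.0, -181.0], [-25.0, -27.8, -197.2], [-24.7, -23.5, -203.6], [-27.7, -18.5, -205.4], [-28.4, -28.1, -244.9]]
```

carry_out(moves=[[0,0,0.15,0,0,0],[0,0,0.15,0,0,0],[0,0,0.1,0,0,0],[0,0,0,0,0,0]])

```text
time: 9.38
ee_pos: [0.5083, 0.0112, 0.0357]
eef_rot: [0.651, 0.759, -0.0, -0.0]
ft_force: [-0.2, 0.0, -0.3]
width: 0.0006
grip_force: 0.0
```

```bash
python3 lw.py; python3 lid.py
python3 - <<'E'
from h import *
w=cam('wrist'); P=cloud(w); s=read_state(); A=R.from_quat(s['eef_rot'])
q=A.inv().apply((P-s['ee_pos']).reshape(-1,3)).reshape(P.shape)
for v,u in((240,150),(255,150),(270,200),(300,150),(240,360),(300,360),(250,10),(250,500),(310,20),(330,150),(370,250)):print(v,u,(q[v,u]*1000).round().tolist())
m=(abs(q[...,1])<.03)&(abs(q[...,0])<.03)&(w['range_z']>0)
for u in (244,256,269): print([(v,(q[v,u]*1000).round().astype(int).tolist()) for v in range(205,232,3)])
E
```

```text
strip z 0.0502 below tcp -0.0142 914
[-0.33  0.18  0.3 ] [0.5085 0.0112 0.036 ] 9.425
0.49 10 0.0515 0.0497
0.51 122 0.0504 0.0502
0.53 161 0.0507 0.0506
0.55 58 0.0503 0.0502
0.57 42 0.0503 0.0503
0.59 17 0.0514 0.0497
[-0.05 -0.25 -0.31] [0.5086 0.0112 0.0362]
240 150 [37.0, -32.0, -102.0]
255 150 [37.0, -29.0, -111.0]
270 200 [36.0, -15.0, -117.0]
300 150 [27.0, -28.0, -118.0]
240 360 [37.0, 31.0, -103.0]
300 360 [28.0, 26.0, -118.0]
250 10 [31.0, -80.0, -96.0]
250 500 [30.0, 78.0, -96.0]
310 20 [10.0, -79.0, -99.0]
330 150 [22.0, -27.0, -122.0]
370 250 [25.0, -2.0, -137.0]
[(205, [17, -7, -13]), (208, [15, -7, -12]), (211, [13, -8, -13]), (214, [12, -8, -13]), (217, [10, -8, -13]), (220, [8, -8, -12]), (223, [10, -7, -22]), (226, [10, -7, -27]), (229, [10, -7, -32])]
[(205, [18, 0, -15]), (208, [16, 0, -14]), (211, [14, 0, -13]), (214, [12, 0, -14]), (217, [10, 0, -14]), (220, [8, 0, -14]), (223, [6, 0, -14]), (226, [9, 0, -25]), (229, [9, 0, -29])]
[(205, [18, 7, -14]), (208, [16, 7, -13]), (211, [14, 7, -14]), (214, [12, 7, -15]), (217, [10, 7, -13]), (220, [8, 7, -14]), (223, [10, 7, -24]), (226, [10, 7, -28]), (229, [10, 7, -32])]
```

carry_out(moves=[[0,0,0.05,0,0,0],[0,0,0.05,0,0,0],[0,0,0,0,0,0]])

```text
time: 9.9
ee_pos: [0.5084, 0.0112, 0.032]
eef_rot: [0.651, 0.759, -0.0, -0.0]
ft_force: [-0.5, -0.5, -0.9]
width: 0.0005
grip_force: 0.0
```

carry_out(moves=[[0,0,0.025,0,0,0],[0,0,0,0,0,0]])

```text
time: 10.15
ee_pos: [0.5085, 0.0111, 0.0311]
eef_rot: [0.651, 0.759, -0.0, 0.0]
ft_force: [-0.1, -0.3, -0.4]
width: 0.0004
grip_force: 0.0
```

carry_out(moves=[[0,0,0.025,0,0,0],[0,0,0,0,0,0]])

```text
time: 10.4
ee_pos: [0.5085, 0.0111, 0.0301]
eef_rot: [0.651, 0.759, -0.0, 0.0]
ft_force: [0.4, 0.3, -0.6]
width: 0.0008
grip_force: 0.0
```

carry_out(moves=[[0,0,0.025,0,0,0],[0,0,0,0,0,0]])

```text
time: 10.65
ee_pos: [0.5085, 0.0112, 0.0291]
eef_rot: [0.651, 0.759, -0.0, -0.0]
ft_force: [-0.3, 0.5, 0.2]
width: 0.0007
grip_force: 0.0
```

carry_out(moves=[[0,0,0.025,0,0,0],[0,0,0,0,0,0]])

```text
time: 10.9
ee_pos: [0.5085, 0.0111, 0.0281]
eef_rot: [0.651, 0.759, -0.0, -0.0]
ft_force: [0.2, 0.0, -0.4]
width: 0.0007
grip_force: 0.0
```

```bash
python3 lid.py
```

```text
0.49 10 0.0559 0.0494
0.51 119 0.0503 0.0501
0.53 154 0.0504 0.0506
0.55 58 0.0502 0.0501
0.57 39 0.0507 0.0503
0.59 18 0.0514 0.0497
[ 0.48 -0.08 -1.29] [0.5085 0.0112 0.0281]
```

Contact should come any millimetre now.

carry_out(moves=[[0,0,0.025,0,0,0],[0,0,0,0,0,0]])

```text
time: 11.2
ee_pos: [0.5085, 0.0112, 0.027]
eef_rot: [0.651, 0.759, -0.0, -0.0]
ft_force: [-0.2, 0.2, -0.2]
width: 0.0006
grip_force: 0.0
```

carry_out(moves=[[0,0,0.025,0,0,0],[0,0,0,0,0,0]])

```text
time: 11.45
ee_pos: [0.5085, 0.0112, 0.0261]
eef_rot: [0.651, 0.759, -0.0, -0.0]
ft_force: [-1.2, 0.0, -0.3]
width: 0.0007
grip_force: 0.0
```

```bash
python3 lid.py
```

```text
0.49 7 0.0556 0.0494
0.51 121 0.0504 0.0501
0.53 152 0.0506 0.0506
0.55 54 0.05 0.0501
0.57 42 0.0503 0.0503
0.59 12 0.0508 0.0497
[-0.24 -0.3   0.46] [0.5085 0.0112 0.0261]
```

carry_out(moves=[[0,0,0.025,0,0,0],[0,0,0,0,0,0]])

```text
time: 11.75
ee_pos: [0.5086, 0.0112, 0.0252]
eef_rot: [0.651, 0.759, 0.0, 0.0]
ft_force: [-0.3, -0.5, 1.6]
width: 0.0002
grip_force: 1.1
```

carry_out(moves=[[0,0,0.025,0,0,0],[0,0,0,0,0,0]])

```text
time: 12.0
ee_pos: [0.5086, 0.0112, 0.0242]
eef_rot: [0.651, 0.759, 0.0, 0.0]
ft_force: [-0.6, -0.1, 2.4]
width: 0.0004
grip_force: 1.1
```

```bash
python3 lid.py|tail -6; python3 lw.py
```

```text
0.51 103 0.0488 0.0501
0.53 156 0.0492 0.0506
0.55 54 0.0493 0.0501
0.57 42 0.0499 0.0503
0.59 13 0.0501 0.0497
[0.81 0.85 1.55] [0.5086 0.0112 0.0242]
strip z 0.0486 below tcp -0.0244 873
[-0.54  0.13  2.9 ] [0.5086 0.0112 0.0242] 12.1
```

Contact: the lid is down about 1.5 mm with about 2 N on it.

carry_out(moves=[[0,0,0.02,0,0,0],[0,0,0,0,0,0]])

```text
time: 12.35
ee_pos: [0.5086, 0.0112, 0.0233]
eef_rot: [0.651, 0.759, 0.0, 0.0]
ft_force: [-1.3, -0.5, 2.1]
width: 0.0004
grip_force: 1.1
```

carry_out(moves=[[0,0,0.02,0,0,0],[0,0,0,0,0,0]])

```text
time: 12.6
ee_pos: [0.5086, 0.0112, 0.0225]
eef_rot: [0.651, 0.759, 0.0, 0.0]
ft_force: [-0.4, 0.2, 1.7]
width: 0.0004
grip_force: 1.1
```

carry_out(moves=[[0,0,0.02,0,0,0],[0,0,0,0,0,0]])

```text
time: 12.85
ee_pos: [0.5086, 0.0112, 0.0217]
eef_rot: [0.651, 0.759, 0.0, 0.0]
ft_force: [0.3, -0.4, 1.7]
width: 0.0002
grip_force: 1.1
```

carry_out(moves=[[0,0,0.02,0,0,0],[0,0,0,0,0,0]])

```text
time: 13.1
ee_pos: [0.5086, 0.0112, 0.0209]
eef_rot: [0.651, 0.759, 0.0, 0.0]
ft_force: [0.5, -0.8, 2.3]
width: 0.0006
grip_force: 1.1
```

carry_out(moves=[[0,0,0.02,0,0,0],[0,0,0,0,0,0]])

```text
time: 13.35
ee_pos: [0.5086, 0.0112, 0.0201]
eef_rot: [0.651, 0.759, 0.0, 0.0]
ft_force: [0.5, 0.6, 2.1]
width: 0.0007
grip_force: 1.2
```

carry_out(moves=[[0,0,0.02,0,0,0],[0,0,0,0,0,0]])

```text
time: 13.6
ee_pos: [0.5086, 0.0112, 0.0193]
eef_rot: [0.651, 0.759, 0.0, 0.0]
ft_force: [1.2, 0.3, 1.8]
width: 0.0003
grip_force: 1.2
```

carry_out(moves=[[0,0,0.02,0,0,0],[0,0,0,0,0,0]])

```text
time: 13.85
ee_pos: [0.5086, 0.0112, 0.0185]
eef_rot: [0.651, 0.759, 0.0, 0.0]
ft_force: [0.4, 0.3, 2.9]
width: 0.0004
grip_force: 1.3
```

carry_out(moves=[[0,0,0.02,0,0,0],[0,0,0,0,0,0]])

```text
time: 14.1
ee_pos: [0.5087, 0.0112, 0.018]
eef_rot: [0.651, 0.759, -0.0, 0.0]
ft_force: [0.3, 0.4, 6.8]
width: 0.0005
grip_force: 3.5
```

Hard stop felt at 6.8 N, so the latch has tripped. Getting clear now.

carry_out(moves=[[0,-0.3,-1,0,0,0],[0,-0.3,-1,0,0,0],[0,-0.3,-1,0,0,0],[0,-0.3,-1,0,0,0],[0,-0.3,-1,0,0,0],[0,-0.3,-1,0,0,0],[0,0,-1,0,0,0],[0,0,-1,0,0,0],[0,0,-0.5,0,0,0],[0,0,0,0,0,0],[0,0,0,0,0,0],[0,0,0,0,0,0],[0,0,0,0,0,0],[0,0,0,0,0,0],[0,0,0,0,0,0],[0,0,0,0,0,0],[0,0,0,0,0,0],[0,0,0,0,0,0],[0,0,0,0,0,0],[0,0,0,0,0,0]], fingers=66)

```text
time: 16.6
ee_pos: [0.4374, 0.0002, 0.3578]
eef_rot: [0.651, 0.759, -0.0, 0.0]
ft_force: [-0.9, 0.2, 0.2]
width: 0.0664
grip_force: 0.0
```

```bash
cat > bl.py <<'E'
from h import *
w=cam('wrist'); P=cloud(w); hsv=cv2.cvtColor(w['pixels'],cv2.COLOR_RGB2HSV)
g=cv2.inRange(hsv,(45,50,50),(85,255,255))
for q in cv2.findContours(g,0,2)[0]:
    if cv2.contourArea(q)<150: continue
    mm=np.zeros_like(g);cv2.drawContours(mm,[q],-1,255,-1); top=(mm>0)&(P[...,2]>.025)
    b=cv2.minAreaRect((P[top][:,:2]*1000).astype(np.float32)) if top.sum()>10 else None
    print('green',cv2.boundingRect(q),cv2.contourArea(q),b,np.median(P[mm>0],0).round(3))
s=cam('side');S=cloud(s); m=(S[...,2]>.1)&(S[...,0]>.58)&(S[...,0]<.75)&(S[...,1]>-.05)&(S[...,1]<.12)&(S[...,2]<.3)
q=S[m]; print('lid pts',len(q),np.percentile(q,[1,50,99],axis=0).round(3).tolist() if len(q) else '')
x=[(z.round(2),np.percentile(q[abs(q[:,2]-z)<.01][:,0],[5,50]).round(3).tolist()) for z in np.arange(.11,.2,.02) if (abs(q[:,2]-z)<.01).sum()>5]; print(x)
cv2.imwrite('pics/i.png',cv2.cvtColor(np.hstack([w['pixels'][:300,100:500],s['pixels'][50:350,100:500]]),4))
go([.567,.0215,.1],98.8)
E
python3 bl.py
```

```text
green (320, 132, 29, 34) 861.0 ((508.2208251953125, 29.401823043823242), (63.27132797241211, 179.1716766357422), 80.15629577636719) [0.566 0.021 0.029]
lid pts 1935 [[0.653, -0.021, 0.101], [0.67, 0.033, 0.156], [0.685, 0.091, 0.203]]
[(np.float64(0.11), [0.654, 0.663]), (np.float64(0.13), [0.657, 0.667]), (np.float64(0.15), [0.66, 0.67]), (np.float64(0.17), [0.663, 0.674]), (np.float64(0.19), [0.657, 0.674])]
shift [0.031 3.283 6.444] turn [0.001 0.001 0.   ] F [-0.19  0.39 -1.2 ] [4.374e-01 2.000e-04 3.578e-01] 16.7
```

View pics/i.png

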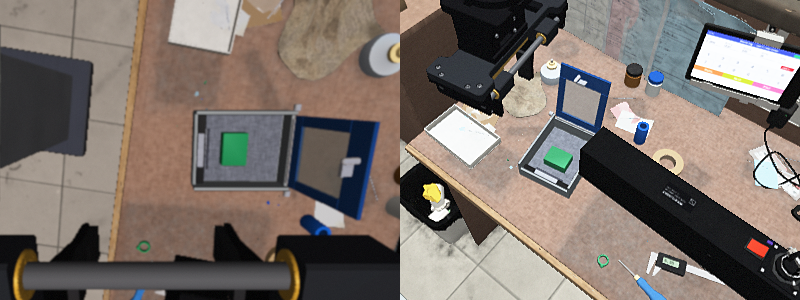

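The lid is open and the block is visible at wrist crop (235,148), at about (0.566, 0.021) in the world.

carry_out(moves=[[0,0.65,0,0,0,0],[0,0.65,0,0,0,0],[0,0.65,0,0,0,0],[0,0.65,0,0,0,0],[0,0.65,0,0,0,0],[0,0,0.5,-0.75,0,0],[0,0,0,0,0,0]], fingers=58)

```text
time: 17.58
ee_pos: [0.5641, 0.0196, 0.3357]
eef_rot: [0.65, 0.758, 0.038, 0.033]
ft_force: [-0.2, -0.9, -0.6]
width: 0.0581
grip_force: 0.0
```

```bash
cat >> h.py <<'E'
def got(mid,yaw,tilt,off=.0253):
    s=read_state(); A=R.from_quat(s['eef_rot'])
    B=R.from_euler('z',yaw,degrees=True)*R.from_euler('x',180,degrees=True)*R.from_euler('x',-tilt,degrees=True)
    p=np.array(mid)+off*B.apply([0,0,1]); print('target',p.round(4),'shift',(A.inv().apply(p-s['ee_pos'])/.04).round(3),'turn',(np.degrees((A.inv()*B).as_rotvec())/8).round(3),'F',s['ft_force'].round(2),s['ee_pos'].round(4),s['width'],s['time'])
E
python3 - <<'E'
from h import *
w=cam('wrist'); hsv=cv2.cvtColor(w['pixels'],cv2.COLOR_RGB2HSV);P=cloud(w)
g=cv2.inRange(hsv,(45,50,50),(85,255,255)); q=max(cv2.findContours(g,0,2)[0],key=cv2.contourArea)
m=np.zeros_like(g);cv2.drawContours(m,[q],-1,255,-1); t=(m>0)&(P[...,2]>.026)&(P[...,2]<.034)
print(cv2.boundingRect(q),cv2.minAreaRect((P[t][:,:2]*1000).astype(np.float32)),np.median(P[t],0))
got([.5665,.021,.08],98.8,6); got([.5665,.021,.014],98.8,6)
E
```

```text
(226, 133, 27, 36) ((568.6526489257812, 19.040348052978516), (40.80084228515625, 55.107662200927734), 7.436968803405762) [0.56841858 0.01903868 0.02928039]
target [0.5691 0.0214 0.0548] shift [ 0.045 -0.615  7.052] turn [-0.015  0.012 -0.008] F [-0.52 -0.51  0.54] [0.565  0.0194 0.338 ] 0.058349174724329635 17.625
target [ 0.5691  0.0214 -0.0112] shift [ 0.048 -0.784  8.694] turn [-0.015  0.012 -0.008] F [-0.52 -0.51  0.54] [0.565  0.0194 0.338 ] 0.058349174724329635 17.625
```

carry_out(moves=[[0,-0.1,1,0,0,0],[0,-0.1,1,0,0,0],[0,-0.1,1,0,0,0],[0,-0.1,1,0,0,0],[0,-0.1,1,0,0,0],[0,-0.1,1,0,0,0],[0.02,-0.04,0.8,0,0,0],[0,-0.02,0.4,0,0,0],[0,0,0.1,0,0,0],[0,0,0,0,0,0]])

```text
time: 18.88
ee_pos: [0.571, 0.0215, 0.0458]
eef_rot: [0.65, 0.758, 0.04, 0.035]
ft_force: [0.3, -1.0, 0.9]
width: 0.058
grip_force: 0.0
```

Run:
```python
from h import *
got([.567,.0205,.014],98.8,6)
w=cam('wrist'); hsv=cv2.cvtColor(w['pixels'],cv2.COLOR_RGB2HSV);P=cloud(w); s=read_state(); A=R.from_quat(s['eef_rot'])
g=cv2.inRange(hsv,(45,50,40),(85,255,255)); q=max(cv2.findContours(g,0,2)[0],key=cv2.contourArea)
m=np.zeros_like(g);cv2.drawContours(m,[q],-1,255,-1); t=(m>0)&(P[...,2]>.026)&(P[...,2]<.034)
print(cv2.boundingRect(q),cv2.minAreaRect((P[t][:,:2]*1000).astype(np.float32)))
print((A.inv().apply(P[t]-s['ee_pos'])*1000).round()[::1][:,1].min(),(A.inv().apply(P[t]-s['ee_pos'])*1000)[:,1].max())
cv2.imwrite('pics/j.png',cv2.cvtColor(w['pixels'],4))
```

```text
target [ 0.5696  0.0209 -0.0112] shift [-0.009 -0.186  1.413] turn [ 0.01   0.004 -0.001] F [ 0.32 -0.97  0.92] [0.571  0.0215 0.0458] 0.05801667792236003 18.875
(218, 172, 62, 82) ((567.9984130859375, 19.02285385131836), (41.98086166381836, 55.15570831298828), 8.849540710449219)
-26.0 15.590719230521087
```

View pics/j.png

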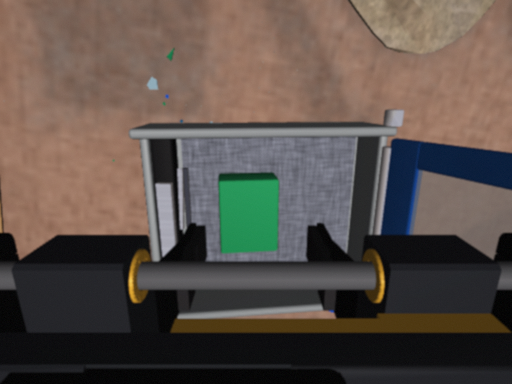

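The block at (248,212) sits between the open fingers at (195,240) and (318,240). Going down to grip it.

carry_out(moves=[[-0.03,-0.08,0.4,0,0,0],[-0.02,-0.05,0.4,0,0,0],[0,-0.03,0.3,0,0,0],[0,0,0.2,0,0,0],[0,0,0.1,0,0,0],[0,0,0,0,0,0]])

```text
time: 19.68
ee_pos: [0.5698, 0.0196, -0.0119]
eef_rot: [0.65, 0.758, 0.04, 0.034]
ft_force: [0.6, -0.6, 0.1]
width: 0.0578
grip_force: 0.0
```

Run:
```python
from h import *
got([.568,.019,.014],98.8,6)
```

```text
target [ 0.5706  0.0194 -0.0112] shift [-0.008  0.02  -0.016] turn [-0.    -0.001  0.001] F [ 0.62 -0.64  0.06] [ 0.5698  0.0196 -0.0119] 0.05783653762064744 19.675
```

carry_out(moves=[[0,0,0,0,0,0],[0,0,0,0,0,0],[0,0,0,0,0,0],[0,0,0,0,0,0],[0,0,0,0,0,0]], fingers=30, force=12)

```text
time: 20.3
ee_pos: [0.5702, 0.0194, -0.0114]
eef_rot: [0.65, 0.758, 0.04, 0.034]
ft_force: [0.4, 0.1, 5.3]
width: 0.0431
grip_force: 12.0
```

carry_out(moves=[[0,0,-0.1,0,0,0],[0,0,-0.3,0,0,0],[0,0,-0.5,0,0,0],[0,0,-0.5,0,0,0],[0,0,-0.6,0,0,0],[0,0,-0.6,0,0,0],[0,0,-0.6,0,0,0],[0,0,-0.5,0,0,0],[0,0,-0.3,0,0,0],[0,0,0,0,0,0]])

```text
time: 21.55
ee_pos: [0.5536, 0.0168, 0.1481]
eef_rot: [0.65, 0.758, 0.04, 0.035]
ft_force: [-0.1, -0.0, -1.9]
width: 0.0432
grip_force: 11.8
```

Run:
```python
from h import *
s=read_state(); A=R.from_quat(s['eef_rot']); Z=np.array([0,0,1])
# tray from top+side, robot may occlude
for n in ('top','side'):
    c=cam(n); P=cloud(c); hsv=cv2.cvtColor(c['pixels'],cv2.COLOR_RGB2HSV)
    m=(P[...,0]>.4)&(P[...,0]<.56)&(P[...,1]>.13)&(P[...,1]<.36)&(hsv[...,1]<50)&(hsv[...,2]>90)&(P[...,2]<.03)
    r_=m&(P[...,2]>.014); q=(P[r_][:,:2]*1000).astype(np.float32); print(n,m.sum(),len(q),cv2.minAreaRect(q) if len(q)>5 else '', np.percentile(q,[2,98],axis=0).round().tolist() if len(q)>5 else '')
    f=m&(P[...,2]<.006); q=P[f]; print(np.percentile(q,[1,99],axis=0).round(3).tolist())
got([.481,.247,.1],98.8,0)
c=cam('wrist');P=cloud(c);hsv=cv2.cvtColor(c['pixels'],cv2.COLOR_RGB2HSV)
g=cv2.inRange(hsv,(45,80,40),(85,255,255))>0; q=A.inv().apply(P[g]-s['ee_pos']); k=(q[:,2]<0)&(abs(q[:,0])<.05); print('block in tool',np.percentile(q[k],[1,50,99],axis=0).round(4).tolist(), 'world z',np.percentile(P[g][k][:,2],[1,50,99]).round(4))
```

```text
top 2457 210 ((489.31109619140625, 248.89569091796875), (161.75167846679688, 114.61849975585938), 88.89202117919922) [[431.0, 168.0], [533.0, 328.0]]
[[0.428, 0.168, -0.003], [0.554, 0.327, 0.006]]
side 5145 453 ((479.9742126464844, 247.31442260742188), (163.3475799560547, 101.16232299804688), 88.49600219726562) [[429.0, 166.0], [530.0, 327.0]]
[[0.402, 0.132, -0.767], [0.552, 0.339, 0.006]]
target [0.481  0.247  0.0747] shift [ 5.963 -1.078  1.698] turn [ 0.744 -0.    -0.001] F [-0.78 -0.04 -1.44] [0.5529 0.0167 0.1467] 0.0430123195937681 21.65
block in tool [[-0.0261, -0.0209, -0.1088], [0.0134, -0.0011, -0.0389], [0.0276, 0.0199, -0.0194]] world z [0.1671 0.187  0.256 ]
```

Run:
```python
from h import *
s=read_state()
for n in('wrist','side'):
    c=cam(n);P=cloud(c);hsv=cv2.cvtColor(c['pixels'],cv2.COLOR_RGB2HSV)
    g=(cv2.inRange(hsv,(45,80,40),(85,255,255))>0)&(P[...,2]>.12)&(P[...,2]<.22)&(abs(P[...,0]-.55)<.06)&(abs(P[...,1]-.02)<.06)
    q=P[g]; print(n,len(q),np.percentile(q,[1,50,99],axis=0).round(3).tolist())
    if len(q)<30: continue
    # top face: fit a plane robustly
    zt=np.percentile(q[:,2],60)
    k=q[:,2]>zt-.006
    for _ in range(6):
        A=np.c_[q[k][:,:2]-[.55,.02],np.ones(k.sum())]; a=np.linalg.lstsq(A,q[k][:,2],rcond=None)[0]
        k=abs(np.c_[q[:,:2]-[.55,.02],np.ones(len(q))]@a-q[:,2])<.002
    print('slope deg',np.degrees(np.arctan(a[:2])).round(1),a[2].round(4),k.sum())
```

```text
wrist 6108 [[0.526, -0.011, 0.167], [0.547, 0.029, 0.187], [0.569, 0.046, 0.188]]
slope deg [ 0.2 -0.1] 0.1869 5228
side 195 [[0.529, -0.012, 0.168], [0.551, -0.006, 0.187], [0.572, 0.023, 0.191]]
slope deg [-0.1  3. ] 0.1894 97
```

The block hangs flat while the tool is tilted, so I'll keep the tilt for placing.

Run:
```python
from h import *
s=read_state(); A=R.from_quat(s['eef_rot'])
for z in(.147,.0,-.0135): print((A.inv().apply(np.array([.4854,.246,z])-s['ee_pos'])/.04).round(3))
```

```text
[ 5.917 -0.783 -0.091]
[ 5.916 -1.163  3.565]
[ 5.915 -1.198  3.9  ]
```

carry_out(moves=[[0.4,-0.05,0,0,0,0],[0.7,-0.1,0,0,0,0],[0.8,-0.11,0,0,0,0],[0.9,-0.11,0,0,0,0],[0.9,-0.11,0,0,0,0],[0.9,-0.11,0,0,0,0],[0.7,-0.11,0,0,0,0],[0.4,-0.08,0,0,0,0],[0.2,0,0,0,0,0],[0,-0.05,0.4,0,0,0],[0,-0.08,0.7,0,0,0],[0,-0.08,0.7,0,0,0],[0,-0.08,0.7,0,0,0],[0,-0.05,0.5,0,0,0],[0,-0.02,0.3,0,0,0],[0,0,0.1,0,0,0],[0,0,0,0,0,0]])

```text
time: 23.92
ee_pos: [0.4867, 0.2455, 0.0077]
eef_rot: [0.65, 0.758, 0.04, 0.034]
ft_force: [-0.4, 0.2, 0.1]
width: 0.0434
grip_force: 11.8
```

Run:
```python
from h import *
s=read_state(); A=R.from_quat(s['eef_rot'])
print((A.inv().apply(np.array([.4854,.246,-.0145])-s['ee_pos'])/.04).round(3),s['ee_pos'],s['ft_force'])
c=cam('wrist');P=cloud(c);hsv=cv2.cvtColor(c['pixels'],cv2.COLOR_RGB2HSV)
g=(cv2.inRange(hsv,(45,80,40),(85,255,255))>0)&(P[...,2]<.1); q=P[g]; t=q[q[:,2]>np.median(q[:,2])-.004]; print(np.percentile(t,[1,50,99],axis=0).round(4).tolist())
f=(hsv[...,1]<50)&(hsv[...,2]>90)&(P[...,2]<.03)&(P[...,2]>-.01)&(abs(P[...,0]-.48)<.07)&(abs(P[...,1]-.247)<.1)
print(np.percentile(P[f],[1,99],axis=0).round(3).tolist(),np.median(P[f][:,2]))
```

```text
[ 0.017 -0.089  0.548] [0.48670858 0.24551546 0.00765945] [-0.44748863  0.19924659  0.07182526]
[[0.4603, 0.218, 0.0452], [0.4813, 0.2554, 0.0481], [0.5029, 0.2737, 0.0495]]
[[0.433, 0.17, -0.001], [0.532, 0.325, 0.022]] 0.0017555704383254989
```

carry_out(moves=[[0,-0.04,0.25,0,0,0],[0,-0.03,0.15,0,0,0],[0,-0.01,0.08,0,0,0],[0,0,0.03,0,0,0],[0,0,0,0,0,0]])

```text
time: 24.6
ee_pos: [0.4854, 0.2452, -0.0133]
eef_rot: [0.65, 0.758, 0.04, 0.034]
ft_force: [-0.3, 0.3, -0.7]
width: 0.0429
grip_force: 11.8
```

carry_out(moves=[[0,0,0.02,0,0,0],[0,0,0,0,0,0]])

```text
time: 24.85
ee_pos: [0.4855, 0.2452, -0.014]
eef_rot: [0.65, 0.758, 0.04, 0.034]
ft_force: [-0.7, -0.8, -1.9]
width: 0.0429
grip_force: 11.8
```

carry_out(moves=[[0,0,0.02,0,0,0],[0,0,0,0,0,0]])

```text
time: 25.1
ee_pos: [0.4856, 0.2452, -0.0148]
eef_rot: [0.65, 0.758, 0.04, 0.034]
ft_force: [0.2, 0.0, 0.8]
width: 0.0429
grip_force: 11.8
```

carry_out(moves=[[0,0,0.015,0,0,0],[0,0,0,0,0,0]])

```text
time: 25.35
ee_pos: [0.4856, 0.2452, -0.015]
eef_rot: [0.65, 0.758, 0.04, 0.034]
ft_force: [-3.1, -2.3, 8.4]
width: 0.0429
grip_force: 12.1
```

carry_out(moves=[[0,0,0,0,0,0],[0,0,0,0,0,0],[0,0,0,0,0,0],[0,0,-0.05,0,0,0],[0,0,-0.2,0,0,0],[0,0.02,-0.4,0,0,0],[0,0.03,-0.5,0,0,0],[0,0,-0.8,0,0,0],[0,0,-1,0,0,0],[0,0,-1,0,0,0],[0,0,-1,0,0,0],[0,0,-0.5,0,0,0],[0,0,0,0,0,0],[0,0,0,0,0,0]], fingers=51)

```text
time: 27.1
ee_pos: [0.4646, 0.2415, 0.2003]
eef_rot: [0.65, 0.758, 0.039, 0.034]
ft_force: [-0.1, 0.2, -0.6]
width: 0.0512
grip_force: 0.0
```

Run:
```python
from h import *
print(read_state()['ee_pos'],read_state()['ft_force'])
c=cam('wrist');P=cloud(c);hsv=cv2.cvtColor(c['pixels'],cv2.COLOR_RGB2HSV)
g=(cv2.inRange(hsv,(45,80,40),(85,255,255))>0)&(P[...,2]<.1)&(P[...,1]>.15); q=P[g]; t=q[q[:,2]>np.median(q[:,2])-.004]; print('block top',np.percentile(t,[1,50,99],axis=0).round(4).tolist())
f=(hsv[...,1]<50)&(hsv[...,2]>90)&(P[...,2]<.03)&(P[...,2]>.012)&(abs(P[...,0]-.48)<.07)&(abs(P[...,1]-.247)<.1)
print('tray',cv2.minAreaRect((P[f][:,:2]*1000).astype(np.float32)))
s=cam('side');S=cloud(s); m=(S[...,2]>.1)&(S[...,0]>.58)&(S[...,0]<.75)&(S[...,1]>-.05)&(S[...,1]<.12)&(S[...,2]<.3);q=S[m]
print('lid',len(q),[(z.round(2),np.median(q[abs(q[:,2]-z)<.01][:,0]).round(3)) for z in np.arange(.11,.2,.04)])
cv2.imwrite('pics/k.png',cv2.cvtColor(np.hstack([c['pixels'][:300,60:460],s['pixels'][50:350,100:500]]),4))
```

```text
[0.46455227 0.2415028  0.20034105] [-0.07910502  0.17890675 -0.58404155]
block top [[0.4601, 0.2184, 0.0233], [0.4814, 0.2459, 0.0257], [0.5033, 0.2722, 0.0275]]
tray ((482.3448486328125, 245.276123046875), (159.90826416015625, 100.10619354248047), 88.59626770019531)
lid 2074 [(np.float64(0.11), np.float64(0.674)), (np.float64(0.15), np.float64(0.687)), (np.float64(0.19), np.float64(0.698))]
```

View pics/k.png

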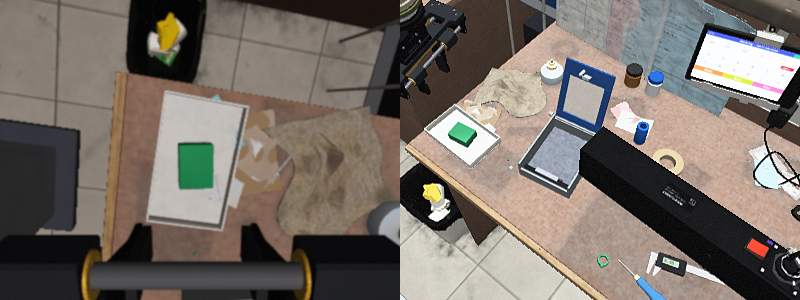

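The block lies flat in the middle of the tray at (196,165), the lid stands open at (588,90), and the bystanders haven't moved. Handing in.

```bash
python3 -c "
from h import *
print(r.close_job())"
```

```text
the job is handed in; nothing more can be done
None
```

The job is handed in: the latch tripped at about 7 N and the lid sprang fully open untouched, the green block lies flat in the middle of the white tray, and the bystanders look unmoved in the last picture; the judge's result was not returned.

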